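# Clock a selector spindle and hold its collar on the flat

## Task

With the fingers pinching the bare D-shaped spindle of the test panel, turn it until its flat squarely faces along the red index line. Then pick up the aluminium collar, slide it down over the spindle with its set screw on that flat, and press it fully home against the sprung washer. Finish while still gripping the collar and holding it down there, as if a colleague were about to tighten the screw; do not disturb the meter, the clip or the tin.

Things in the scene. Friction and masses are not known exactly. Their poses are not given: they have to be found in the camera images.
- panel: Fixed aluminium test panel, 260 x 200 mm, top 60 mm above the bench, two rows of terminals (14 mm tall, 66 and 84 mm off centre) along each long side. Origin on the bench exactly below the spindle axis (plate centre); +x, parallel to the long sides, is where the red index line points (painted 25 to 85 mm out from the axis, diamond at its outer end); z up.
- spindle (a joint): Angle (rad) of the vertical steel spindle, counter-clockwise positive from above: 0 when its flat squarely faces along the index line (panel +x). Starts with the flat 0.5 to 1.4 counter-clockwise of the line. Turns with light friction (0.04 N m), stays where left; stops at -2.6 and 2.6.
- spindle_top (a point): Centre of the spindle's top end, on its axis, 125 mm above the bench; +x is the outward normal of the flat. Spindle 16 mm round, one flat (blue) 4 mm from the axis over its whole length: it feels 12 mm wide with a pad on the flat, 16 mm across the round, and a squeeze tends to turn the flat onto the pad. Top 3 mm tapered. Bare for 42 mm above the washer.
- washer_top (a point): Centre of the upper face of the brass sprung washer round the spindle foot (32 mm outside, 3 mm thick): 83 mm above the bench when free, 75 mm when pressed fully home. The spring pushes up with 2 N at first, 6 N at the end of its 8 mm travel, and lifts the collar again if it is let go.
- collar: Loose aluminium collar, 36 mm tall, 44 mm round, about 100 g, upright on the bench; gripping flats 36 mm across on its -y and +y sides. Origin: centre of underside; z up; +x towards its set screw (dark dot on side, red line on top). D-shaped through bore, flat on the +x side, 1 mm clearance all round, chamfered below. Home: underside 75 mm above the bench, spindle 14 mm out of its top.
- meter: Bystander: yellow hand-held meter, 90 x 180 x 36 mm, lying loose beyond the work. Origin at the centre of its underside.
- clip: Bystander: loose red and steel crocodile clip, 56 mm long, 12 mm tall, lying on the bench near the collar. Origin at the middle of its underside.
- tin: Bystander: small round tin, 42 mm wide, 26 mm tall, standing loose on the panel about 100 mm from the spindle, on the side away from the index line. Origin at the centre of its underside.
Things that resemble listed ones, but are neither listed nor needed, are in the scene too. What is shaped like the collar but pink or purple is not meant.

How it is judged (in metres and radians):
On the way, in this order (a step that is already met when the one before it is completed fails the run):
1. the fingers pinch the bare spindle with its flat facing along the index line (within 0.2 rad) for 0.2 s (contact force between the fingers and spindle above 1 N and value of joint spindle between -0.2 and 0.2 rad), for 0.2 s.
2. the collar is picked up, at least 30 mm off the bench in the fingers (height (world z) of collar above 0.03 m and contact force between the fingers and collar above 1 N), for 0.1 s.
At the end, for the whole second after the job is handed in: The fingers still hold the collar (more than 1 N), still and upright (within 0.12 rad) on the spindle, pressed to within 3 mm of its home height against the spring, within 3 mm of the axis; the spindle's flat is within 0.26 rad and the set screw within 0.35 rad of the index line (contact force between the fingers and collar above 1 N and z of collar in the frame of panel between 0.07 and 0.078 m and horizontal distance between collar and panel below 0.003 m and angle between collar's own z axis and vertical below 0.12 rad and angle between the x axis of collar and the x axis of panel, either way round below 0.35 rad and value of joint spindle between -0.26 and 0.26 rad and linear speed of collar below 0.02 m/s); the arm keeps its last pose, push and grip.
It fails at once if the meter is moved more than 20 mm (distance of meter from where it was at the start of the episode above 0.02 m).
It fails at once if the clip is moved more than 20 mm (distance of clip from where it was at the start of the episode above 0.02 m).
It fails at once if the tin is moved more than 20 mm (distance of tin from where it was at the start of the episode above 0.02 m).
It also fails if it takes over 51 s, if anything falls off the work surface, if the arm or the gripper's body presses on something with over 40 N, if the wrist force passes 120 N, or if a joint passes its speed limit or range.

## Robot

A 6-joint arm with a two-finger parallel gripper is mounted at the origin on the work surface. World frame = base frame: x ahead of the robot, y to its left, z up, the work surface at z = 0. Lengths are in mm, angles in rad, forces in N, time in s.
With the tool pointing down it reaches from about 275 to 825 mm from the base axis. Payload 4.9 kg.
Tool frame: the origin (TCP) lies between the finger pads; the fingertips stand 8 mm ahead of it and the grasp point (between the pads) lies 11 mm behind it (bot.tcp_to_tips is the z of the fingertips in the tool frame, in mm); z points along the fingers, y is the direction in which the jaws open and shut (so a half turn about z gives the same grasp; the last joint's range is limited). The gripper opens to 85 mm and grips with 20 to 120 N. Pads are 22 mm wide; open, the fingers measure 114 mm over their backs; the gripper's body (76 mm by 85 mm) begins 54 mm behind the grasp point. The pads swing forward as they close: fully open they stand 13 mm farther back than shut.
Start: joints at [1.165, 0.326, -0.193, 1.052, 0, 1.437], TCP at [147.65, 529.828, 239.281] pointing down, gripper open.
Joint ranges: [-2.65, 2.65], [-0.97, 1.79], [-1.3, 1.35], [-1.93, 2.1], [-1.47, 1.37], [-3.14, 3.14]. Speed limits (rad/s): [2.57, 2.57, 3.14, 3.14, 3.14, 3.14].

## Interface

Orientations are given as a rotation vector (axis times angle).
In Python, from workcell import bot, cams gives the robot as it stands. The module is installed in compiled form; this text tells all that it offers.
- The arm moves only by the tool apply_moves, never from a script. Its arguments are lists of equal length, an entry for each row: "dp": the shift along the world's x, y, z in cm, a list of three; "twist": the turn about the world's z in degrees. A call has 1 to 5 rows; each row shifts and turns the commanded pose from where the row before left it; what a row does not reach is not made up. A row lasts 1/12 s, in which the tool goes at most 41.7 mm and 7.16 degrees, less where a joint would pass 70% of its speed; a pose out of reach is approached as far as the arm can. A call with a gripper value outside its range is refused whole. "fingers" is the opening, from 0 (shut) to 1 (fully open), set as the call begins (left out, the last holds). The fingers move at their own pace and stop on an object; the grip force is fixed at half the most. Time passes only in rows, so rows that do not move let the fingers close. It gives the time, the measured TCP pose, the force and the opening at its end, in the units of the state.
- bot.observe(): the state, without advancing time (a new reading comes with each control period).
- cams.capture(name): name is "scene" or "top" or "wrist"; returns (picture, depth): 384x512x3 uint8, red, green, blue; 384x512 float32, mm along the optical axis (not along the pixel's ray), 0 where there is no reading.
- cams.camera_params(name): a dict with "fov_y" (degrees; the focal length in pixels is half the picture's height over the tangent of half this angle, whatever the lens; pixels are square), "cx", "cy" (the principal point, pixels), "R" (3x3) and "t" (3): a world point X has camera coordinates R X + t. Camera axes: x right, y down, z forward; pixel columns grow to the right and rows downward; lengths in mm; the calibration is good to about 2 mm. A picture is of the moment at which its call begins: read the wrist's pose just before it. camera_params takes no time and is no camera call; for the wrist camera it gives the pose at the moment of the call.
- bot.finish_job(): hands the job in, once; it reports no verdict.
The state is a dict: "time_s": time; "q": joint angles; "joint_vel": joint speeds; "tau": joint torques, N m; "ee_pos": TCP position; "tool_rot": TCP orientation; "force": force on the tool from outside, world axes, zero at the start; "torque": the same for the moment, N m; "opening": finger opening in mm.
Only numpy, scipy, OpenCV 4.12 (cv2) and the standard library are available. Lean on these libraries where they do the work, as an engineer would, in place of code of your own. Each camera call takes 0.05 s, during which the arm holds its last target.

## Working session

There is one attempt and no reset: what is moved stays moved. The work goes in short steps, Python scripts to look and compute and a tool call to move; the robot and the scene stay as the last step left them, time stands still between calls to the robot, and variables do not carry over. Pictures are saved under pics/ and viewed, and the job is handed in when it is done.

Besides the shell and the picture viewer there is one more tool, called after "Request:" as name(argument=value, ...), one argument or row to a line, values as JSON. apply_moves: Moves the arm, as the interface text tells. Its arguments: {"type":"object","properties":{"dp":{"type":"array","items":{"type":"array","items":{"type":"number"}}},"twist":{"type":"array","items":{"type":"number"}},"fingers":{"type":"number"}},"required":["dp","twist"]}

```bash
mkdir -p pics
cat > h.py <<'E'
import numpy as np, cv2
from workcell import bot, cams
def K(p):
    f=192/np.tan(np.radians(p["fov_y"])/2); return f,p["cx"],p["cy"]
def ray(p,u,v,z):
    f,cx,cy=K(p); R=np.array(p["R"]);t=np.array(p["t"])
    d=R.T@np.array([(u-cx)/f,(v-cy)/f,1.]); c=-R.T@t
    return c+d*(z-c[2])/d[2]
def proj(p,X):
    f,cx,cy=K(p); q=np.array(p["R"])@np.array(X)+np.array(p["t"]); return f*q[0]/q[2]+cx,f*q[1]/q[2]+cy
def grab(n,tag):
    p=cams.camera_params(n); im,d=cams.capture(n)
    cv2.imwrite(f"pics/{tag}.png",im[...,::-1]); np.savez(f"pics/{tag}.npz",im=im,d=d,R=p["R"],t=p["t"],fov_y=p["fov_y"],cx=p["cx"],cy=p["cy"]); return p,im,d
def load(tag):
    z=np.load(f"pics/{tag}.npz"); return {k:z[k] for k in ("R","t","fov_y","cx","cy")},z["im"],z["d"]
def cloud(p,d):
    f,cx,cy=K(p); v,u=np.mgrid[:384,:512]
    c=np.stack([(u-cx)/f*d,(v-cy)/f*d,d],-1)
    return (c-np.array(p["t"]))@np.array(p["R"])
E
python3 - <<'E'
from h import *
print(bot.observe())
for n in ("scene","top","wrist"):
    p,im,d=grab(n,n+"0"); print(n,p)
E
```

```text
{'time_s': 0.0, 'q': array([ 1.16478866e+00,  3.26948794e-01, -1.93594492e-01,  1.05201151e+00,
        2.25767680e-05,  1.43660024e+00]), 'joint_vel': array([-0.00025584,  0.00158756, -0.00096419,  0.00026669,  0.00155478,
        0.00168565]), 'tau': array([ 9.54570328e-05, -4.43398547e+01,  2.62441707e+01,  1.53203099e-02,
       -2.62555204e-04,  9.34443669e-07]), 'ee_pos': array([147.41244948, 529.27714953, 238.49513335]), 'tool_rot': array([-4.25580854e-01, -3.11213652e+00,  2.65216979e-03]), 'force': array([0.19080537, 1.26916372, 0.159009  ]), 'torque': array([-0.00680794,  0.00744861, -0.00353829]), 'opening': 85.42751690669654}
scene {'fov_y': 44.648563513003225, 'cx': 257.83405577664007, 'cy': 191.34671806743071, 'R': array([[-0.24593386,  0.96918947,  0.01372285],
       [ 0.56851037,  0.15569853, -0.8078081 ],
       [-0.78505573, -0.19086578, -0.5892858 ]]), 't': array([ 168.33932362, -258.08854429, 1484.5601011 ])}
top {'fov_y': 48.53196467902013, 'cx': 256.21755534188804, 'cy': 188.18093185190952, 'R': array([[ 0.02562454, -0.99913018, -0.03289791],
       [-0.99527552, -0.02241517, -0.09446802],
       [ 0.09364843,  0.03516318, -0.99498418]]), 't': array([ -2.4981673 , 589.8671061 , 981.28488799])}
wrist {'fov_y': 67.79642802611451, 'cx': 252.05172630688892, 'cy': 195.6844972270903, 'R': array([[ 0.26809963,  0.96339004, -0.00148722],
       [ 0.9109649 , -0.25300744,  0.3257763 ],
       [ 0.31347336, -0.08869531, -0.94544571]]), 't': array([-548.69959756,  -42.02283826,  381.94657155])}
```

View pics/scene0.png

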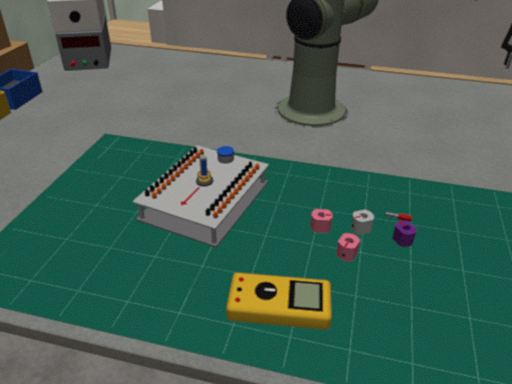

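View pics/top0.png

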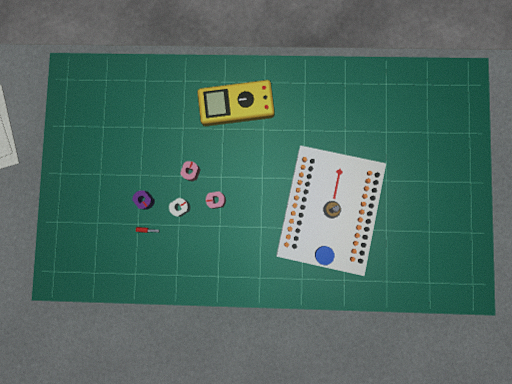

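View pics/wrist0.png

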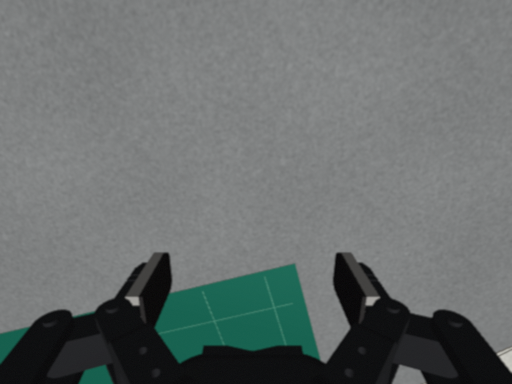

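Candidates in the top view are the aluminium collar at (178,207), the pink ones at (190,170) and (215,200), and the purple one at (143,200). The bare aluminium one fits the description. The clip is at (147,230), the spindle at (332,209), the tin at (324,255) and the diamond at (339,172). Next I'll check a close crop and measure.

Run:
```python
from h import *
a=cv2.imread("pics/top0.png"); s=cv2.imread("pics/scene0.png")
c1=cv2.resize(a[180:240,125:205],None,fx=5,fy=5,interpolation=3)
c2=cv2.resize(a[165:225,300:380],None,fx=5,fy=5,interpolation=3)
c3=cv2.resize(s[200:260,335:415],None,fx=5,fy=5,interpolation=3)
c4=cv2.resize(s[145:205,165:245],None,fx=5,fy=5,interpolation=3)
cv2.imwrite("pics/crop0.png",np.vstack([np.hstack([c1,c2]),np.hstack([c3,c4])]))
p,im,d=load("top0"); hsv=cv2.cvtColor(im,cv2.COLOR_RGB2HSV)
X=cloud(p,d)
# red index line
m=cv2.inRange(hsv,(0,130,80),(8,255,255))|cv2.inRange(hsv,(172,130,80),(180,255,255))
m2=m.copy(); m2[:, :320]=0; m2[:150]=0;m2[205:]=0; m2[:,360:]=0
v,u=np.nonzero(m2); P=np.array([ray(p,a,b,60)[:2] for a,b in zip(u,v)])
l=cv2.fitLine(P.astype(np.float32),cv2.DIST_L2,0,.01,.01).ravel(); print("line",l,np.degrees(np.arctan2(l[1],l[0])))
t=(P-l[2:])@l[:2]; print(t.min(),t.max(), "extent")
# panel contour
w=cv2.inRange(hsv,(0,0,120),(180,60,255)); w[:,:270]=0;w[:140]=0; w[280:]=0;w[:,395:]=0
w=cv2.morphologyEx(w,cv2.MORPH_CLOSE,np.ones((15,15)))
c=max(cv2.findContours(w,0,2)[0],key=cv2.contourArea)
Q=np.array([ray(p,a,b,60)[:2] for a,b in c[:,0]],np.float32); r=cv2.minAreaRect(Q); print("panel",r)
# blue tin
for nm,lo,hi,z in (("tin",(105,120,60),(125,255,255),86),("yellow",(20,120,100),(32,255,255),36)):
    mm=cv2.inRange(hsv,lo,hi); c=max(cv2.findContours(mm,0,2)[0],key=cv2.contourArea)
    print(nm,cv2.minAreaRect(np.array([ray(p,a,b,z)[:2] for a,b in c[:,0]],np.float32)))
# collars top
mm=cv2.inRange(X[...,2],20,45).astype(np.uint8); mm[:, :125]=0; mm[:,235:]=0;mm[:150]=0;mm[240:]=0
for c in cv2.findContours(mm,0,2)[0]:
    if cv2.contourArea(c)>40:
        r=cv2.minAreaRect(np.array([ray(p,a,b,36)[:2] for a,b in c[:,0]],np.float32)); print("collar",c[:,0].mean(0),r)
print("spindle",ray(p,332,209,60), "zs",X[200:218,325:340,2].max())
print("clip",ray(p,147,230,6))
```

```text
line [ 9.8194057e-01 -1.8918955e-01  6.0738495e+02 -1.7333136e+02] -10.905492
-37.82939001741468 28.051104724107187 extent
panel ((542.9517211914062, -160.70016479492188), (202.00717163085938, 261.0769958496094), 79.11512756347656)
tin ((440.6511535644531, -143.1290283203125), (39.51606369018555, 38.223655700683594), 27.611175537109375)
yellow ((797.0770263671875, 66.89608764648438), (87.29231262207031, 177.0281524658203), 8.24088191986084)
collar [178.1025641  206.64102564] ((539.9740600585938, 193.09048461914062), (38.200069427490234, 44.14019775390625), 29.07074737548828)
collar [214.80952381 200.23809524] ((558.9791870117188, 107.6662368774414), (37.671878814697266, 42.51327896118164), 2.110504388809204)
collar [141.77777778 198.66666667] ((556.0646362304688, 280.9872131347656), (46.06819152832031, 38.17952346801758), 46.98760223388672)
collar [189.80555556 170.13888889] ((627.5869750976562, 170.81777954101562), (39.14688491821289, 43.661277770996094), 68.93087768554688)
spindle [ 543.15682561 -162.70763323   60.        ] zs 1032.00433192429
clip [484.27883194 274.15946481   6.        ]
```

View pics/crop0.png

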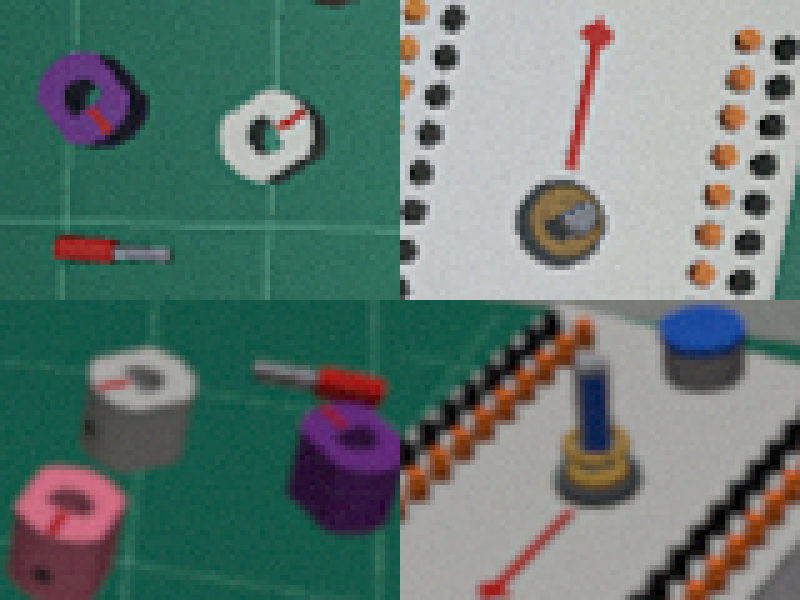

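Run:
```python
from h import *
from scipy.spatial.transform import Rotation as Ro
s=bot.observe(); p=cams.camera_params("wrist")
T=Ro.from_rotvec(s["tool_rot"]).as_matrix(); R=np.array(p["R"]); c=-R.T@np.array(p["t"])
print("tool axes cols",T.round(3).tolist()); print("yaw of tool y",np.degrees(np.arctan2(T[1,1],T[0,1])))
print("cam in tool",(T.T@(c-s["ee_pos"])).round(1),"cam z in tool",(T.T@R[2]).round(3),"cam x",(T.T@R[0]).round(3), bot.tcp_to_tips)
ps=cams.camera_params("scene"); cs=-np.array(ps["R"]).T@np.array(ps["t"]); print("scene cam",cs)
```

```text
tool axes cols [[-0.963, 0.268, -0.001], [0.268, 0.963, -0.001], [0.0, -0.001, -1.0]]
yaw of tool y 74.4260310715173
cam in tool [  84.9   -0.5 -135.4] cam z in tool [-0.326  0.     0.945] cam x [ 0.  1. -0.] 8.0
scene cam [1353.58876546  160.38303083  664.03407728]
```

Request:
apply_moves(
  dp=[
    [1.98, -3.45, 0],
    [1.98, -3.45, 0],
    [1.98, -3.45, 0],
    [1.98, -3.45, 0],
    [1.98, -3.45, 0],
  ],
  twist=[-1.5, -1.5, -1.5, -1.5, -1.5],
)

```text
time_s: 0.57
ee_pos: [246.9, 355.6, 239.0]
tool_rot: [-0.629, -3.078, 0.001]
force: [0.3, 0.2, -0.1]
opening: 85.5
```

Request:
apply_moves(
  dp=[
    [1.98, -3.45, 0],
    [1.98, -3.45, 0],
    [1.98, -3.45, 0],
    [1.98, -3.45, 0],
    [1.98, -3.45, 0],
  ],
  twist=[-1.5, -1.5, -1.5, -1.5, -1.5],
)

```text
time_s: 0.98
ee_pos: [346.0, 183.0, 239.3]
tool_rot: [0.83, 3.03, 0.0]
force: [1.0, 1.0, -0.9]
opening: 85.6
```

Request:
apply_moves(
  dp=[
    [1.98, -3.45, 0],
    [1.98, -3.45, 0],
    [1.98, -3.45, 0],
    [1.98, -3.45, 0],
    [1.98, -3.45, 0],
  ],
  twist=[-1.5, -1.5, -1.5, -1.5, -1.5],
)

```text
time_s: 1.4
ee_pos: [445.1, 10.3, 239.3]
tool_rot: [1.027, 2.969, 0.0]
force: [1.3, 0.3, -0.4]
opening: 85.2
```

Request:
apply_moves(
  dp=[
    [1.98, -3.45, 0],
    [1.98, -3.45, 0],
    [1.98, -3.45, 0],
    [1.98, -3.45, 0],
    [0, 0, 0],
  ],
  twist=[-1.5, -1.5, -1.5, -1.5, -1.5],
)

```text
time_s: 1.82
ee_pos: [527.1, -131.9, 238.6]
tool_rot: [1.226, 2.889, -0.003]
force: [1.3, 0.3, 0.1]
opening: 85.4
```

Request:
apply_moves(
  dp=[
    [1.6, -2.9, 0],
    [0, 0, 0],
    [0, 0, 0],
  ],
  twist=[0, 0, 0],
)

```text
time_s: 2.07
ee_pos: [540.0, -155.8, 238.5]
tool_rot: [-1.219, -2.894, -0.0]
force: [-0.1, 0.9, 0.5]
opening: 85.9
```

Run:
```python
from h import *
s=bot.observe(); print(s["ee_pos"],s["tool_rot"])
p,im,d=grab("wrist","w1"); print(proj(p,[543,-160.7,125]),proj(p,[543,-160.7,83]))
```

```text
[ 540.00008454 -155.76259802  238.54465109] [-1.21917144e+00 -2.89441395e+00 -1.87002663e-04]
(np.float64(251.4925825694406), np.float64(200.21496741509344)) (np.float64(251.56298697582804), np.float64(186.81153428919077))
```

View pics/w1.png

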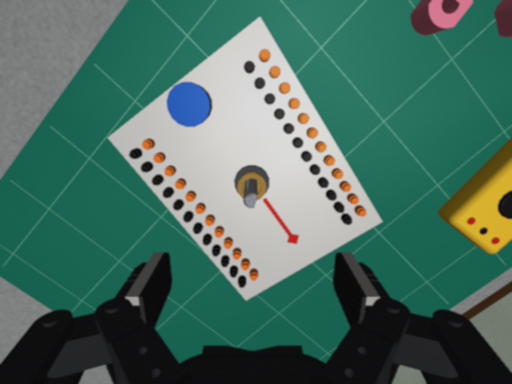

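Run:
```python
from h import *
a=cv2.imread("pics/w1.png"); cv2.imwrite("pics/w1c.png",cv2.resize(a[155:225,210:300],None,fx=8,fy=8,interpolation=3))
p,im,d=load("scene0"); s=im[...,::-1]
cv2.imwrite("pics/s0c.png",cv2.resize(s[150:195,180:230],None,fx=12,fy=12,interpolation=0))
```

```text
(no output)
```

View pics/w1c.png

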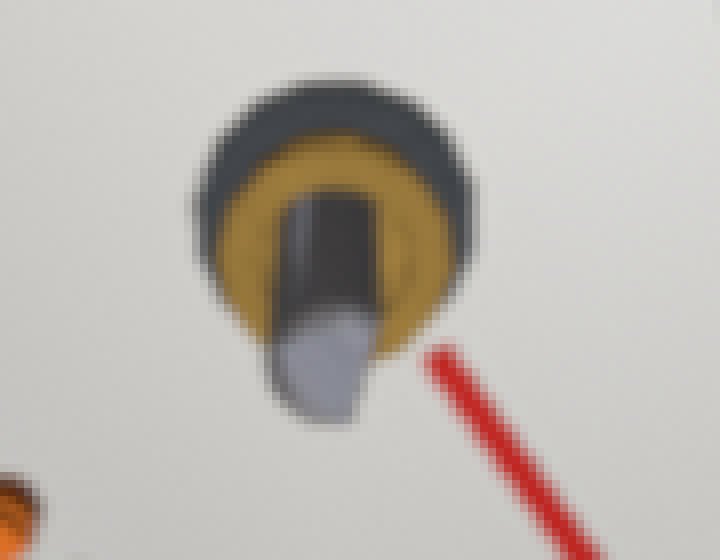

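View pics/s0c.png

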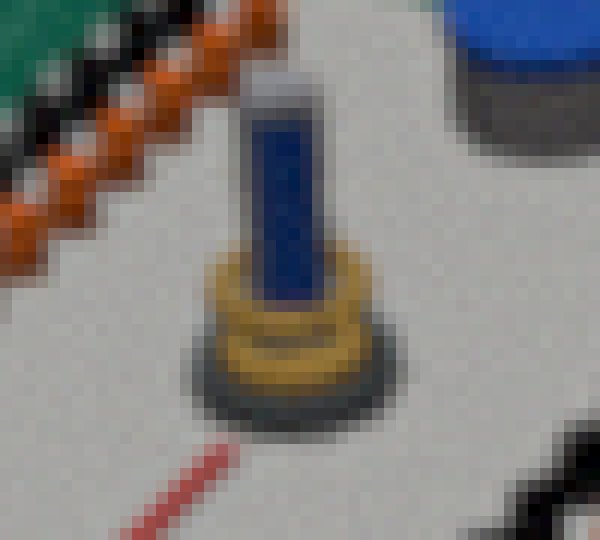

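Run:
```python
from h import *
p,im,d=load("w1")
A=ray(p,256.8,196.5,125);B=ray(p,254.2,206.5,125);e=B-A;print(A,B,np.linalg.norm(e));print("normal",np.degrees(np.arctan2(e[1],e[0]))+90,np.degrees(np.arctan2(e[1],e[0]))-90)
c=ray(p,250,200,125);print(c)
g=cv2.cvtColor(im,cv2.COLOR_RGB2HSV)
sub=im[190:210,240:262].astype(int); print((sub.sum(-1)//3))
p,im,d=load("scene0")
m=cv2.inRange(cv2.cvtColor(im,cv2.COLOR_RGB2HSV),(105,120,40),(125,255,255))
for r in range(158,176,2): print(r, [tuple(x) for x in im[r,198:210]][:0], im[r,198:210].astype(int).tolist()[0:0], im[r,199:209,2]-im[r,199:209,0].astype(int))
print(proj(p,[543,-160.7,110]))
```

```text
[ 543.95685757 -154.67153378  125.        ] [ 549.165097   -163.39825632  125.        ] 10.162747871740601
normal 30.829388795514298 -149.1706112044857
[ 541.86331069 -161.51469393  125.        ]
[[109 108 101  90  76  65  68  70  66  63  63  61  61  60  59  57  63  85
  105 107 102 103]
 [108 108 102  87  71  64  67  68  63  63  64  64  61  62  60  58  64  85
  102 104 103 108]
 [108 108 105  91  71  62  65  65  65  68  70  72  72  71  67  62  64  81
   95 100 105 110]
 [111 108 106  93  72  63  65  69  74  81  86  88  93  95  88  77  71  78
   91 101 109 112]
 [123 109 106  92  71  65  72  80  90 100 105 107 116 121 114 102  91  90
  100 109 111 113]
 [147 120 107  91  71  71  84  96 107 114 117 126 135 139 134 124 113 108
  110 112 112 115]
 [176 145 116  92  75  81  99 114 124 127 131 136 141 143 143 138 125 114
  111 112 115 132]
 [195 174 138 101  87  99 117 131 137 137 138 138 139 143 145 143 128 111
  109 114 129 159]
 [202 194 166 124 105 123 136 140 142 141 140 138 138 139 142 139 124 111
  117 133 159 185]
 [204 201 180 136 109 127 142 141 142 142 142 139 138 138 139 134 1
[... 738 characters left out ...]
 198 203 203
  202 202 202 202]
 [200 200 200 201 201 201 201 196 188 184 183 182 182 188 196 201 202 203
  202 203 202 202]
 [200 200 200 201 201 201 201 201 200 200 201 200 199 200 202 203 202 202
  202 202 202 202]]
158 [] [] [-19   2   5   7   5   2   2  -1  -4  -3]
160 [] [] [-4  4 25 34 33 38 22  5 -1  0]
162 [] [] [-2  3 36 62 72 71 48  5 -5 -5]
164 [] [] [-7  0 26 61 65 74 46  7 -4 -2]
166 [] [] [-4 -5 24 55 66 65 50  9 -2 -3]
168 [] [] [-4 -2 19 54 68 64 51 16 -1 -2]
170 [] [] [-28 -26  10  47  70  64  60  15 -28 -43]
172 [] [] [-74 -38   8  49  70  73  62  35 -17 -65]
174 [] [] [-67 -38  -2  33  50  51  49  18 -32 -69]
(np.float64(203.30102499066712), np.float64(162.4611952916116))
```

Request:
apply_moves(
  dp=[
    [0.3, -0.5, 0],
    [0, 0, -3],
    [0, 0, -3.5],
    [0, 0, -3.5],
    [0, 0, -2.0],
  ],
  twist=[-7.1, -7.1, 0, 0, 0],
)

```text
time_s: 2.53
ee_pos: [540.4, -157.5, 116.2]
tool_rot: [-1.561, -2.721, 0.0]
force: [-0.5, 0.0, -0.7]
opening: 85.6
```

Request:
apply_moves(
  dp=[
    [0, 0, -1.0],
    [0, 0, -0.9],
    [0, 0, 0],
    [0, 0, 0],
  ],
  twist=[0, 0, 0, 0],
)

```text
time_s: 2.87
ee_pos: [543.4, -159.5, 101.2]
tool_rot: [1.564, 2.723, 0.0]
force: [0.3, -0.4, 0.5]
opening: 85.6
```

Run:
```python
from h import *
s=bot.observe(); print(s["ee_pos"],s["tool_rot"],s["force"])
p,im,d=grab("wrist","w2"); print(proj(p,[543,-160.7,125]),proj(p,[543,-160.7,83]))
```

```text
[ 543.3643628  -159.53011993  101.17085231] [1.56414903e+00 2.72333366e+00 2.53011427e-04] [ 0.25158856 -0.37132605  0.49364272]
(np.float64(252.02735813752963), np.float64(290.2667901321012)) (np.float64(251.95597414478405), np.float64(245.881145606559))
```

View pics/w2.png

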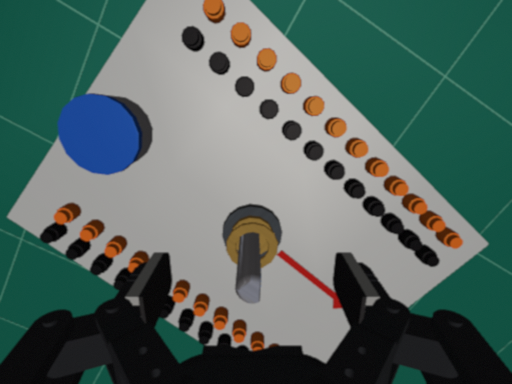

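Request:
apply_moves(
  dp=[
    [0, 0, 0],
    [0, 0, 0],
    [0, 0, 0],
    [0, 0, 0],
    [0, 0, 0],
  ],
  twist=[0, 0, 0, 0, 0],
  fingers=0,
)

```text
time_s: 3.33
ee_pos: [543.0, -159.8, 100.6]
tool_rot: [1.565, 2.723, 0.0]
force: [-0.3, -1.7, 0.0]
opening: 25.8
```

Request:
apply_moves(
  dp=[
    [0, 0, 0],
    [0, 0, 0],
    [0, 0, 0],
    [0, 0, 0],
    [0, 0, 0],
  ],
  twist=[0, 0, 0, 0, 0],
)

```text
time_s: 3.75
ee_pos: [541.6, -160.5, 100.6]
tool_rot: [-1.566, -2.722, 0.005]
force: [-5.1, -2.2, 5.3]
opening: 10.8
```

Request:
apply_moves(
  dp=[
    [0, 0.02, 0],
    [0, 0.02, 0],
    [0, 0.02, 0],
    [0, 0.02, 0],
    [0, 0.02, 0],
  ],
  twist=[-5, -5, -5, -5, -5],
)

```text
time_s: 4.17
ee_pos: [542.0, -159.5, 100.6]
tool_rot: [2.123, 2.315, -0.004]
force: [-3.2, -2.0, 4.1]
opening: 10.6
```

Request:
apply_moves(
  dp=[
    [0, 0.02, 0],
    [0, 0.02, 0],
    [-0.02, 0, 0],
    [0, 0, 0],
    [0, 0, 0],
  ],
  twist=[-5, -5, -5, -1.2, 0],
)

```text
time_s: 4.58
ee_pos: [542.5, -159.0, 100.6]
tool_rot: [2.422, 1.999, -0.002]
force: [-2.7, -2.5, 4.0]
opening: 10.6
```

Request:
apply_moves(
  dp=[
    [0, 0, 0],
    [0, 0, 0],
    [0, 0, 0],
    [0, 0, 0],
  ],
  twist=[0, 0, 0, 0],
)

```text
time_s: 4.92
ee_pos: [542.5, -159.0, 100.6]
tool_rot: [2.422, 1.999, -0.002]
force: [-3.6, -3.3, 5.6]
opening: 10.5
```

Run:
```python
from h import *
s=bot.observe(); print(s["ee_pos"],s["tool_rot"],s["force"],s["torque"],s["opening"])
a,b=s["tool_rot"][:2]/np.linalg.norm(s["tool_rot"]);print(np.degrees(np.arctan2(2*b*b-1,2*a*b)))
p,im,d=grab("wrist","w3"); cv2.imwrite("pics/w3c.png",cv2.resize(im[190:320,180:330,::-1],None,fx=5,fy=4.6,interpolation=3))
```

```text
[ 542.45595454 -158.99519032  100.58894289] [ 2.42227297e+00  1.99902344e+00 -2.11231059e-03] [-3.5959156  -3.27935623  5.5926743 ] [-8.04774961e-01  7.62683120e-01 -2.50220817e-04] 10.473506675388514
-10.93651807419989
```

View pics/w3c.png

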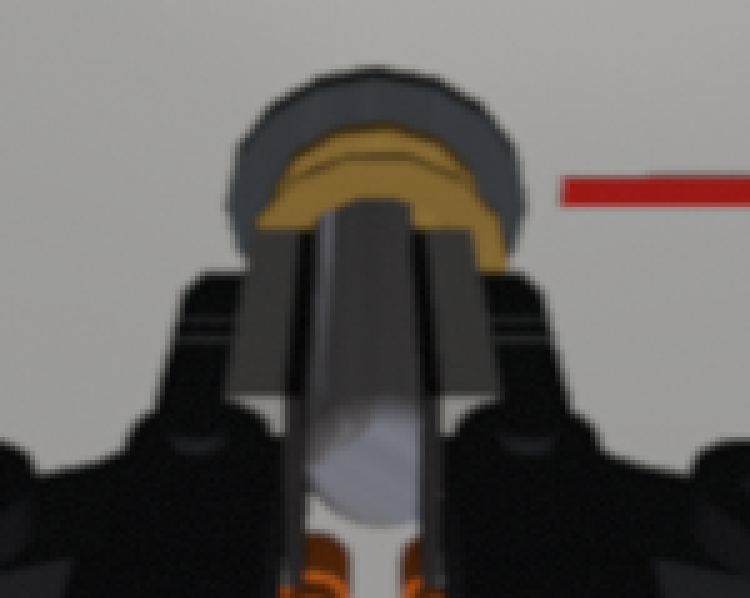

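Request:
apply_moves(
  dp=[
    [0, 0, 0],
    [0, 0, 0],
    [0, 0, 0],
    [0.15, 0, 0],
    [0, 0, 0],
  ],
  twist=[0, 0, 0, 0, 0],
  fingers=0.5,
)

```text
time_s: 5.38
ee_pos: [544.5, -157.9, 100.1]
tool_rot: [-2.423, -1.999, -0.001]
force: [0.8, 0.0, -0.3]
opening: 42.6
```

Request:
apply_moves(
  dp=[
    [0, 0, 0],
    [0, 0, 0],
    [0, 0, 0],
    [0, 0, 0],
    [0, 0, 0],
  ],
  twist=[7, 7, 7, 7, 7],
)

```text
time_s: 5.8
ee_pos: [544.3, -158.0, 100.2]
tool_rot: [-1.702, -2.641, -0.001]
force: [1.1, 0.9, 0.1]
opening: 42.7
```

Request:
apply_moves(
  dp=[
    [0, 0, 0],
    [0, 0, 0],
    [0, 0, 0],
    [0, 0, 0],
    [0, 0, 0],
  ],
  twist=[7, 7, 7, 7, 7],
)

```text
time_s: 6.22
ee_pos: [544.3, -158.0, 100.2]
tool_rot: [0.829, 3.03, 0.001]
force: [0.2, 0.6, -0.1]
opening: 42.7
```

Request:
apply_moves(
  dp=[
    [0, 0, 0],
    [0, 0, 0],
    [0, 0, 0],
    [0, 0, 0],
    [0, 0, 0],
  ],
  twist=[7, 7, 6, 0, 0],
)

```text
time_s: 6.63
ee_pos: [544.3, -158.1, 100.2]
tool_rot: [0.304, 3.127, 0.0]
force: [0.1, 0.7, -0.2]
opening: 42.6
```

Run:
```python
from h import *
s=bot.observe(); print(s["ee_pos"],s["tool_rot"],s["force"],s["torque"],s["opening"])
a,b=s["tool_rot"][:2]/np.linalg.norm(s["tool_rot"]);print(np.degrees(np.arctan2(2*b*b-1,2*a*b)))
p,im,d=grab("wrist","w4"); cv2.imwrite("pics/w4c.png",cv2.resize(im[190:320,180:330,::-1],None,fx=5,fy=4.6,interpolation=3))
```

```text
[ 544.27131638 -158.13338693  100.21789819] [3.04188377e-01 3.12673068e+00 3.58594307e-04] [ 0.07061628  0.68920973 -0.1879287 ] [0.0192996  0.00838626 0.02002627] 42.59771679997833
78.88677228673562
```

View pics/w4c.png

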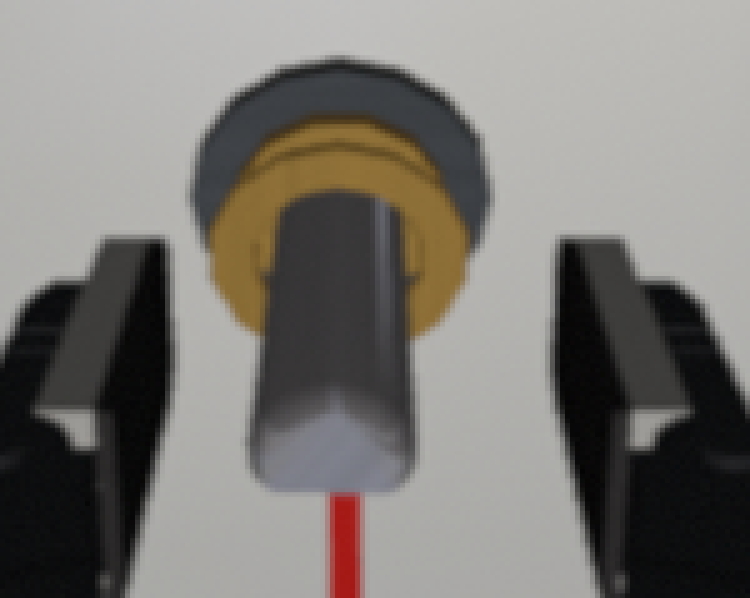

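Request:
apply_moves(
  dp=[
    [-0.03, -0.24, 0],
    [0, 0, 0],
    [0, 0, 0],
    [0, 0, 0],
    [0, 0, 0],
  ],
  twist=[0, 0, 0, 0, 0],
  fingers=0,
)

```text
time_s: 7.1
ee_pos: [543.9, -161.0, 100.4]
tool_rot: [0.301, 3.127, -0.001]
force: [-1.1, -1.0, 1.8]
opening: 14.6
```

Request:
apply_moves(
  dp=[
    [0, 0, 0],
    [0, 0, 0],
    [0, 0, 0],
    [0, 0, 0],
    [0, 0, 0],
  ],
  twist=[0, 0, 0, 0, 0],
)

```text
time_s: 7.52
ee_pos: [543.9, -160.9, 100.4]
tool_rot: [0.301, 3.127, -0.001]
force: [-0.7, -1.0, 3.3]
opening: 14.3
```

Run:
```python
from h import *
s=bot.observe(); print(s["ee_pos"],s["tool_rot"],s["force"],s["torque"],s["opening"])
```

```text
[ 543.92184254 -160.92087204  100.42913174] [ 3.00618511e-01  3.12697618e+00 -8.61422145e-04] [-0.66216994 -1.0490351   3.28662607] [-0.36715713  0.16762465 -0.04415711] 14.259927188066557
```

Request:
apply_moves(
  dp=[
    [0, 0, 0],
    [0, 0, 0],
    [0, 0, 0],
    [0, 0, 0],
    [0, 0, 0],
  ],
  twist=[0, 0, 0, 0, 0],
  fingers=0.6,
)

```text
time_s: 7.93
ee_pos: [543.8, -160.5, 100.2]
tool_rot: [-0.3, -3.127, -0.0]
force: [0.4, 0.7, -0.5]
opening: 51.3
```

Run:
```python
from h import *
s=bot.observe(); print(s["ee_pos"],s["tool_rot"],s["force"],s["torque"],s["opening"])
p,im,d=grab("wrist","w5"); cv2.imwrite("pics/w5c.png",cv2.resize(im[190:320,180:330,::-1],None,fx=5,fy=4.6,interpolation=3))
```

```text
[ 543.82184371 -160.48812408  100.15063922] [-3.00098137e-01 -3.12707745e+00 -4.82516051e-04] [ 0.35460031  0.67983121 -0.51056694] [0.00703123 0.02793417 0.02511657] 51.32554823319857
```

View pics/w5c.png

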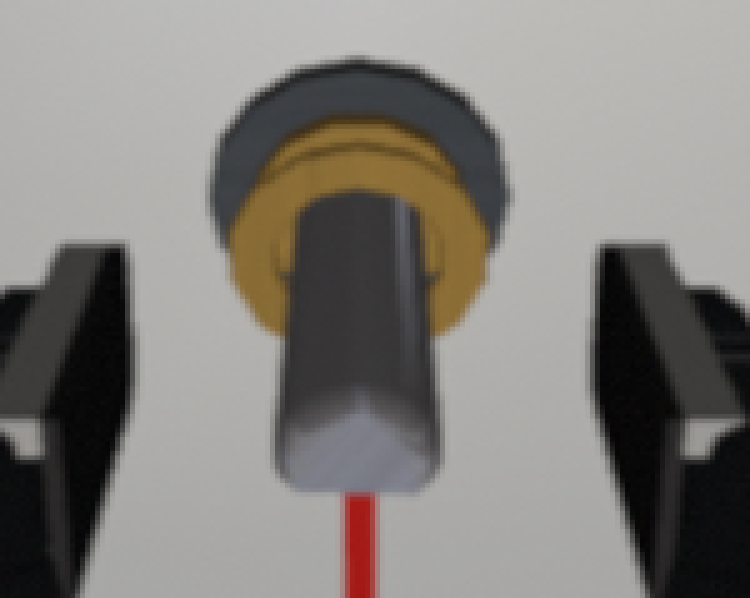

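Request:
apply_moves(
  dp=[
    [0, 0, 3],
    [0, 0, 3.5],
    [0, 3.0, 1.5],
    [0, 3.93, 0],
    [0, 3.93, 0],
  ],
  twist=[0, 0, 0, 0, -5],
  fingers=0.7,
)

```text
time_s: 8.4
ee_pos: [545.0, -51.9, 182.0]
tool_rot: [0.442, 3.107, -0.0]
force: [0.7, -0.2, 0.1]
opening: 59.8
```

Request:
apply_moves(
  dp=[
    [0, 3.93, 0],
    [0, 3.93, 0],
    [0, 3.93, 0],
    [0, 3.93, 0],
    [0, 3.93, 0],
  ],
  twist=[-5, -5, -5, -5, -5],
)

```text
time_s: 8.82
ee_pos: [543.5, 146.4, 180.5]
tool_rot: [1.106, 2.94, 0.0]
force: [-0.2, 0.2, 0.9]
opening: 60.1
```

Request:
apply_moves(
  dp=[
    [-0.3, 3.9, -1],
    [0, 0.9, -2],
    [0, 0, 0],
    [0, 0, 0],
  ],
  twist=[-5, -5, -5, -5],
)

```text
time_s: 9.15
ee_pos: [539.4, 193.8, 148.8]
tool_rot: [-1.595, -2.704, 0.003]
force: [0.3, -0.9, 0.8]
opening: 59.9
```

Run:
```python
from h import *
s=bot.observe(); print(s["ee_pos"],s["tool_rot"],s["opening"])
a,b=s["tool_rot"][:2]/np.linalg.norm(s["tool_rot"]);print(np.degrees(np.arctan2(2*b*b-1,2*a*b)))
p,im,d=grab("wrist","w6"); print(proj(p,[541,193,36]))
X=cloud(p,d); h=cv2.cvtColor(im,cv2.COLOR_RGB2HSV)
m=((X[...,2]>30)&(X[...,2]<42)).astype(np.uint8)*255
for c in cv2.findContours(m,0,2)[0]:
    if cv2.contourArea(c)>200: print(c[:,0].mean(0),cv2.minAreaRect(np.array([ray(p,a,b,36)[:2] for a,b in c[:,0]],np.float32)))
```

```text
[539.43389645 193.79224035 148.82489343] [-1.59484595 -2.7043145   0.00278971] 59.862545747559196
28.940743265745017
(np.float64(254.38728695879033), np.float64(195.9602370057103))
[373.7  365.78] ((767.3335571289062, 79.58563232421875), (50.223793029785156, 50.74575424194336), 29.1215763092041)
[232.23611111 271.36111111] ((561.0906982421875, 110.91879272460938), (36.46516036987305, 48.38410949707031), 10.682441711425781)
[323.54411765 246.67647059] ((626.1740112304688, 180.0579071044922), (45.133548736572266, 33.912235260009766), 25.40262794494629)
[253.60784314 191.8627451 ] ((541.5482177734375, 196.26693725585938), (36.031471252441406, 45.57099533081055), 32.91038131713867)
[324.         114.42253521] ((557.3150634765625, 283.6787109375), (44.882606506347656, 36.293731689453125), 40.22533416748047)
```

View pics/w6.png

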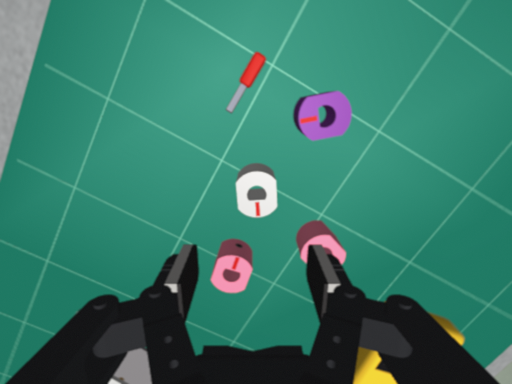

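Run:
```python
from h import *
p,im,d=load("w6"); sub=(slice(155,225),slice(225,290)); h=cv2.cvtColor(im,cv2.COLOR_RGB2HSV)
w=np.zeros(im.shape[:2],np.uint8); w[sub]=cv2.inRange(h,(0,0,150),(180,60,255))[sub]
r=np.zeros_like(w); r[sub]=(cv2.inRange(h,(0,130,80),(9,255,255))|cv2.inRange(h,(170,130,80),(180,255,255)))[sub]
w=cv2.morphologyEx(w|r,cv2.MORPH_CLOSE,np.ones((5,5)))
c=max(cv2.findContours(w,0,2)[0],key=cv2.contourArea)
hull=cv2.convexHull(c)[:,0]; P=np.array([ray(p,a,b,36)[:2] for a,b in hull],np.float32); print(cv2.minAreaRect(P),cv2.minEnclosingCircle(P))
v,u=np.nonzero(r); Q=np.array([ray(p,a,b,36)[:2] for a,b in zip(u,v)]); print("red",Q.mean(0)); l=cv2.fitLine(Q.astype(np.float32),2,0,.01,.01).ravel(); print(np.degrees(np.arctan2(l[1],l[0])))
cv2.imwrite("pics/w6c.png",cv2.resize(im[155:225,225:290,::-1],None,fx=8,fy=8,interpolation=3))
```

```text
((541.7166137695312, 194.86749267578125), (36.57180404663086, 44.721763610839844), 30.520570755004883) ((541.8224487304688, 194.94728088378906), 22.586515426635742)
red [549.38499592 183.21607139]
-57.686176
```

View pics/w6c.png

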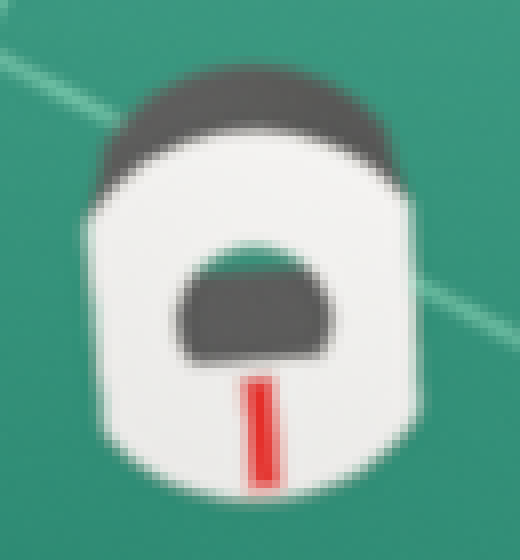

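Request:
apply_moves(
  dp=[
    [0, 0, -3],
    [0, 0, -3.5],
    [0, 0, -2.5],
    [0, 0, 0],
    [0, 0, 0],
  ],
  twist=[2, 0, 0, 0, 0],
)

```text
time_s: 9.62
ee_pos: [539.7, 192.0, 59.5]
tool_rot: [-1.544, -2.733, 0.003]
force: [-0.0, -0.6, 0.3]
opening: 59.9
```

Run:
```python
from h import *
s=bot.observe(); print(s["ee_pos"],s["tool_rot"],s["opening"])
p,im,d=grab("wrist","w7")
```

```text
[539.74755536 192.01707164  59.51359095] [-1.54414773 -2.73318406  0.00318122] 59.89024151978291
```

View pics/w7.png

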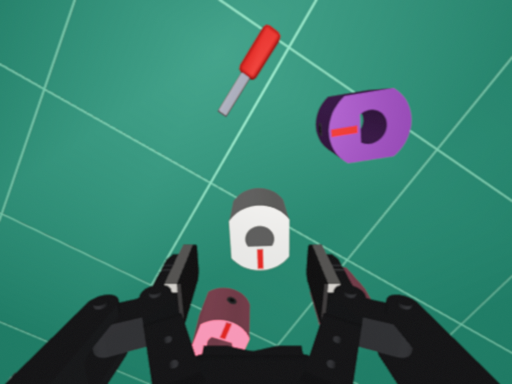

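```bash
cat > col.py <<'E'
from h import *
def collar(tag,sub,z):
    p,im,d=load(tag); h=cv2.cvtColor(im,cv2.COLOR_RGB2HSV)
    w=np.zeros(im.shape[:2],np.uint8); w[sub]=cv2.inRange(h,(0,0,150),(180,60,255))[sub]
    r=np.zeros_like(w); r[sub]=(cv2.inRange(h,(0,130,80),(9,255,255))|cv2.inRange(h,(170,130,80),(180,255,255)))[sub]
    w=cv2.morphologyEx(w|r,cv2.MORPH_CLOSE,np.ones((5,5)))
    c=max(cv2.findContours(w,0,2)[0],key=cv2.contourArea)
    P=np.array([ray(p,a,b,z)[:2] for a,b in cv2.convexHull(c)[:,0]],np.float32); print(cv2.minAreaRect(P))
E
python3 - <<'E'
from col import *
collar("w7",(slice(185,275),slice(222,298)),36)
E
```

```text
((541.9616088867188, 194.83468627929688), (36.74380874633789, 44.91584777832031), 31.700407028198242)
```

Request:
apply_moves(
  dp=[
    [0.2, 0.26, 0],
    [0, 0, -2],
    [0, 0, -2],
    [0, 0, -0.85],
    [0, 0, 0],
  ],
  twist=[0.9, 0, 0, 0, 0],
)

```text
time_s: 10.08
ee_pos: [542.5, 195.0, 11.4]
tool_rot: [-1.523, -2.746, 0.001]
force: [-1.4, -0.5, 0.1]
opening: 59.9
```

Request:
apply_moves(
  dp=[
    [0, 0, 0],
    [0, 0, 0],
    [0, 0, 0],
    [0, 0, 0],
    [0, 0, 0],
  ],
  twist=[0, 0, 0, 0, 0],
  fingers=0,
)

```text
time_s: 10.5
ee_pos: [544.3, 195.4, 13.5]
tool_rot: [1.524, 2.745, 0.003]
force: [-0.9, -0.6, 6.5]
opening: 35.5
```

Request:
apply_moves(
  dp=[
    [0, 0, 0],
    [0, 0, 0],
    [0, 0, 0],
  ],
  twist=[0, 0, 0],
)

```text
time_s: 10.75
ee_pos: [544.2, 195.3, 13.4]
tool_rot: [1.524, 2.745, 0.003]
force: [-0.0, 0.4, 6.1]
opening: 35.0
```

Run:
```python
from h import *
s=bot.observe(); print(s["ee_pos"],s["tool_rot"],s["force"],s["opening"])
a,b=s["tool_rot"][:2]/np.linalg.norm(s["tool_rot"]);print(np.degrees(np.arctan2(2*b*b-1,2*a*b)))
p,im,d=grab("wrist","w8");cv2.imwrite("pics/w8c.png",cv2.resize(im[200:384,130:380,::-1],None,fx=3,fy=3,interpolation=3))
```

```text
[544.24641111 195.34963729  13.43100212] [1.52360761 2.74486599 0.00312245] [-0.01888683  0.38369365  6.11434852] 34.97475829906962
31.93279655853592
```

View pics/w8c.png

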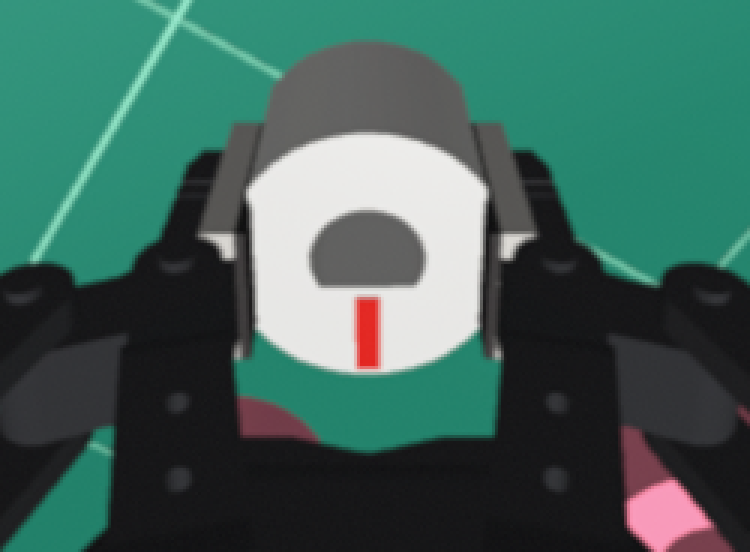

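Run:
```python
from col import *
collar("w8",(slice(240,328),slice(211,294)),36)
p,im,d=load("w8"); print("TCPproj",proj(p,[544.25,195.35,36]))
# also spindle in w5 with same camera: left/right edges and flat edge at z125
p,im,d=load("w5"); g=im.sum(-1)//3
print(g[280:302,250:254].tolist())
```

```text
((543.099853515625, 195.30667114257812), (36.4806022644043, 44.435150146484375), 31.780553817749023)
TCPproj (np.float64(254.05046868691372), np.float64(287.18531818429216))
[[119, 125, 126, 123], [127, 129, 131, 128], [128, 129, 129, 129], [129, 130, 129, 128], [129, 129, 128, 127], [130, 129, 127, 127], [129, 127, 127, 128], [128, 127, 128, 129], [127, 127, 129, 130], [128, 129, 129, 129], [129, 129, 130, 128], [129, 129, 129, 127], [129, 128, 127, 127], [128, 128, 127, 126], [128, 127, 126, 124], [127, 125, 126, 125], [123, 122, 122, 121], [104, 104, 104, 104], [81, 81, 81, 82], [71, 71, 70, 73], [71, 71, 71, 74], [71, 72, 70, 73]]
```

Run:
```python
from col import *
p,im,d=load("w5"); 
A=ray(p,252,297.3,125)[:2]; n=np.array([np.cos(np.radians(-10.9)),np.sin(np.radians(-10.9))]);
ax=np.array([544.2,-160.95]); tcp=np.array([543.82,-160.49])
print("flat along n rel TCP by cam",(A-tcp)@n,"axis rel TCP by cam",(A-tcp)@n-4,"by grip",(ax-tcp)@n)
p,im,d=load("w8"); g=im.sum(-1)//3
psi=np.radians(31.85); m=np.array([np.sin(psi),-np.cos(psi)]) # collar +x
col=im[:,252]; print([(r,*col[r]) for r in range(265,305)][::1])
```

```text
flat along n rel TCP by cam 3.3258287609717243 axis rel TCP by cam -0.6741712390282757 by grip 0.46012821459999026
[(265, np.uint8(234), np.uint8(234), np.uint8(232)), (266, np.uint8(234), np.uint8(234), np.uint8(232)), (267, np.uint8(235), np.uint8(234), np.uint8(232)), (268, np.uint8(233), np.uint8(232), np.uint8(230)), (269, np.uint8(211), np.uint8(210), np.uint8(207)), (270, np.uint8(146), np.uint8(145), np.uint8(143)), (271, np.uint8(102), np.uint8(102), np.uint8(101)), (272, np.uint8(96), np.uint8(96), np.uint8(95)), (273, np.uint8(97), np.uint8(97), np.uint8(97)), (274, np.uint8(97), np.uint8(97), np.uint8(96)), (275, np.uint8(97), np.uint8(97), np.uint8(96)), (276, np.uint8(97), np.uint8(97), np.uint8(96)), (277, np.uint8(97), np.uint8(97), np.uint8(96)), (278, np.uint8(97), np.uint8(97), np.uint8(96)), (279, np.uint8(98), np.uint8(97), np.uint8(96)), (280, np.uint8(98), np.uint8(98), np.uint8(97)), (281, np.uint8(98), np.uint8(97), np.uint8(97)), (282, np.uint8(97), np.uint8(97), np.uint8(96)), (283, np.uint8(97), np.uint8(97), np.uint8(96)), (284, np.uint8(97), np.uint8(97)
[... 319 characters left out ...]
.uint8(97), np.uint8(97), np.uint8(96)), (292, np.uint8(97), np.uint8(97), np.uint8(96)), (293, np.uint8(96), np.uint8(96), np.uint8(95)), (294, np.uint8(101), np.uint8(101), np.uint8(100)), (295, np.uint8(150), np.uint8(150), np.uint8(148)), (296, np.uint8(217), np.uint8(218), np.uint8(214)), (297, np.uint8(229), np.uint8(230), np.uint8(228)), (298, np.uint8(216), np.uint8(196), np.uint8(192)), (299, np.uint8(208), np.uint8(118), np.uint8(115)), (300, np.uint8(222), np.uint8(54), np.uint8(51)), (301, np.uint8(228), np.uint8(41), np.uint8(36)), (302, np.uint8(228), np.uint8(42), np.uint8(37)), (303, np.uint8(228), np.uint8(42), np.uint8(38)), (304, np.uint8(227), np.uint8(42), np.uint8(36))]
```

Run:
```python
from col import *
p,im,d=load("w8"); t=np.array([544.25,195.35]); psi=np.radians(31.85); m=np.array([np.sin(psi),-np.cos(psi)])
for r in (269.9,295.2): print(r,(ray(p,252,r,36)[:2]-t)@m)
s=bot.observe(); print(s["ee_pos"])
```

```text
269.9 -9.433916672018164
295.2 4.52560944776904
[544.26164496 195.38398482  13.44870849]
```

Request:
apply_moves(
  dp=[
    [0, 0, 2.5],
    [0, 0, 4],
    [0, 0, 4],
    [0, 0, 4],
    [0, 0, 1],
  ],
  twist=[0, 0, 0, 0, 0],
)

```text
time_s: 11.22
ee_pos: [546.3, 195.9, 173.9]
tool_rot: [1.521, 2.74, 0.01]
force: [1.4, 0.5, -0.1]
opening: 35.3
```

Request:
apply_moves(
  dp=[
    [0, -3.5, 0],
    [0, -3.9, 0],
    [0, -3.9, 0],
    [0, -3.9, 0],
    [0, -3.9, 0],
  ],
  twist=[4.7, 4.7, 4.7, 4.7, 4.7],
)

```text
time_s: 11.63
ee_pos: [542.3, 2.5, 166.7]
tool_rot: [-0.926, -3.002, 0.0]
force: [1.0, -0.3, -1.0]
opening: 35.4
```

Request:
apply_moves(
  dp=[
    [0, -3.9, 0],
    [0, -3.9, 0],
    [0, -3.9, 0],
    [0, -3.0, 0],
    [0, -1.5, 0],
  ],
  twist=[4.7, 4.7, 4.7, 4.7, 4.7],
)

```text
time_s: 12.05
ee_pos: [542.5, -161.9, 166.6]
tool_rot: [0.303, 3.127, -0.002]
force: [0.6, 0.0, -1.4]
opening: 35.5
```

Request:
apply_moves(
  dp=[
    [0, 0, 0],
    [0, 0, 0],
    [0, 0, 0],
  ],
  twist=[0, 0, 0],
)

```text
time_s: 12.3
ee_pos: [542.4, -157.1, 166.4]
tool_rot: [-0.304, -3.126, -0.001]
force: [0.2, -0.2, -2.0]
opening: 35.5
```

Run:
```python
from h import *
s=bot.observe(); print(s["ee_pos"],s["tool_rot"],s["force"],s["opening"])
a,b=s["tool_rot"][:2]/np.linalg.norm(s["tool_rot"]);print(np.degrees(np.arctan2(2*b*b-1,2*a*b)))
p,im,d=grab("wrist","w9");cv2.imwrite("pics/w9c.png",cv2.resize(im[150:384,130:380,::-1],None,fx=2.5,fy=2.5,interpolation=3))
```

```text
[ 542.4162056  -157.13854997  166.4370788 ] [-3.04149465e-01 -3.12593440e+00 -1.34621979e-03] [ 0.18259189 -0.20288989 -2.03767426] 35.531906403941555
78.88537025733115
```

View pics/w9c.png

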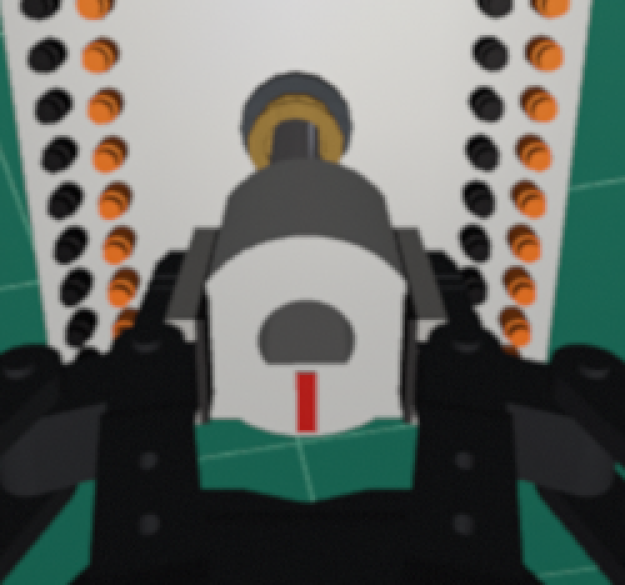

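Request:
apply_moves(
  dp=[
    [0.12, -0.37, 0],
    [0, 0, -1],
    [0, 0, -1],
    [0, 0, 0],
    [0, 0, 0],
  ],
  twist=[0.2, 0, 0, 0, 0],
)

```text
time_s: 12.77
ee_pos: [543.1, -160.9, 145.4]
tool_rot: [-0.297, -3.125, -0.001]
force: [0.3, -1.3, -2.6]
opening: 34.7
```

Request:
apply_moves(
  dp=[
    [0, 0, 0],
    [0, 0, 0],
  ],
  twist=[0, 0],
)

```text
time_s: 12.93
ee_pos: [544.2, -161.6, 146.9]
tool_rot: [0.297, 3.127, -0.0]
force: [0.1, -0.4, -1.1]
opening: 35.5
```

Run:
```python
from h import *
s=bot.observe(); print(s["ee_pos"],s["tool_rot"],s["force"],s["opening"])
```

```text
[ 544.1915743  -161.6196621   146.87747474] [ 2.97424848e-01  3.12732137e+00 -8.66177625e-05] [ 0.07560042 -0.41370204 -1.14563477] 35.499684613711246
```

Request:
apply_moves(
  dp=[
    [0, 0, 0],
    [0, 0, 0],
    [0, 0, 0],
  ],
  twist=[0, 0, 0],
)

```text
time_s: 13.18
ee_pos: [544.2, -161.8, 147.0]
tool_rot: [0.298, 3.127, -0.0]
force: [0.1, -0.1, -1.4]
opening: 35.0
```

Request:
apply_moves(
  dp=[
    [0, 0, 0],
  ],
  twist=[0],
)

```text
time_s: 13.27
ee_pos: [544.2, -161.7, 147.0]
tool_rot: [0.298, 3.127, -0.0]
force: [0.1, 0.1, -1.5]
opening: 35.2
```

Request:
apply_moves(
  dp=[
    [-0.055, 0.085, 0],
    [0, 0, 0],
    [0, 0, -0.3],
    [0, 0, 0],
    [0, 0, 0],
  ],
  twist=[0, 0, 0, 0, 0],
)

```text
time_s: 13.68
ee_pos: [543.3, -160.7, 143.5]
tool_rot: [-0.298, -3.127, -0.0]
force: [0.1, 0.1, -0.9]
opening: 35.1
```

Request:
apply_moves(
  dp=[
    [0, 0, 0],
    [0, 0, 0],
  ],
  twist=[0, 0],
)

```text
time_s: 13.85
ee_pos: [543.5, -160.9, 143.8]
tool_rot: [-0.298, -3.127, 0.0]
force: [-0.1, 0.4, -2.1]
opening: 35.3
```

Position is on target, so I'll descend gently and watch the force.

Request:
apply_moves(
  dp=[
    [0, 0, -0.2],
    [0, 0, -0.2],
    [0, 0, -0.2],
    [0, 0, 0],
  ],
  twist=[0, 0, 0, 0],
)

```text
time_s: 14.18
ee_pos: [543.1, -160.7, 137.2]
tool_rot: [-0.298, -3.127, -0.001]
force: [-0.5, 0.8, -1.4]
opening: 35.4
```

Request:
apply_moves(
  dp=[
    [0, 0, -0.2],
    [0, 0, -0.2],
    [0, 0, 0],
  ],
  twist=[0, 0, 0],
)

```text
time_s: 14.43
ee_pos: [543.6, -160.8, 133.4]
tool_rot: [0.298, 3.127, 0.0]
force: [0.7, -1.3, -1.3]
opening: 35.2
```

Request:
apply_moves(
  dp=[
    [0, 0, -0.3],
    [0, 0, -0.3],
    [0, 0, -0.3],
    [0, 0, -0.3],
    [0, 0, 0],
  ],
  twist=[0, 0, 0, 0, 0],
)

```text
time_s: 14.85
ee_pos: [543.8, -160.9, 121.2]
tool_rot: [0.298, 3.127, 0.0]
force: [2.9, -0.4, -2.6]
opening: 35.1
```

Run:
```python
from h import *
p,im,d=grab("wrist","w10");cv2.imwrite("pics/w10c.png",cv2.resize(im[150:384,130:380,::-1],None,fx=2.5,fy=2.5,interpolation=3))
```

```text
(no output)
```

View pics/w10c.png

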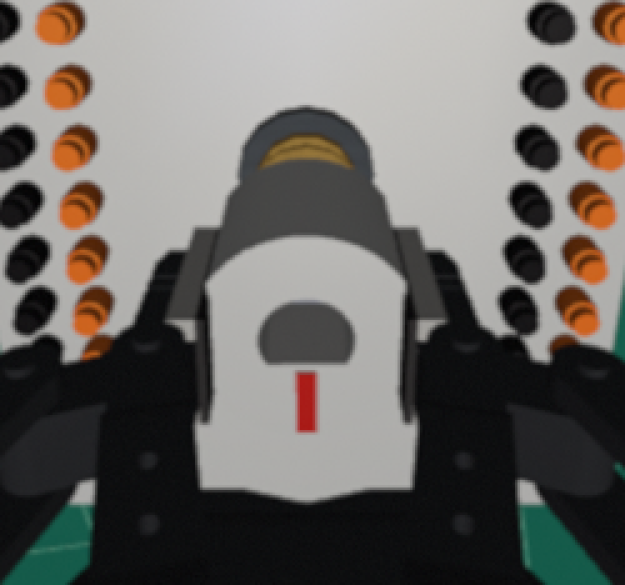

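Request:
apply_moves(
  dp=[
    [0.03, 0, -0.3],
    [0, 0, -0.4],
    [0, 0, -0.4],
    [0, 0, -0.4],
    [0, 0, 0],
  ],
  twist=[0, 0, 0, 0, 0],
)

```text
time_s: 15.32
ee_pos: [543.8, -160.8, 105.9]
tool_rot: [-0.298, -3.127, -0.0]
force: [2.5, -0.3, -2.9]
opening: 35.4
```

Request:
apply_moves(
  dp=[
    [0, 0, -0.4],
    [0, 0, -0.4],
    [0, 0, -0.2],
    [0, 0, 0],
    [0, 0, 0],
  ],
  twist=[0, 0, 0, 0, 0],
)

```text
time_s: 15.73
ee_pos: [543.8, -160.8, 96.7]
tool_rot: [-0.298, -3.127, -0.0]
force: [2.6, -0.3, -2.0]
opening: 35.2
```

Request:
apply_moves(
  dp=[
    [0, 0, -0.3],
    [0, 0, -0.2],
    [0, 0, 0],
    [0, 0, 0],
  ],
  twist=[0, 0, 0, 0],
)

```text
time_s: 16.07
ee_pos: [543.9, -160.9, 92.0]
tool_rot: [0.298, 3.127, -0.0]
force: [0.5, 0.3, 2.9]
opening: 34.9
```

Request:
apply_moves(
  dp=[
    [0, 0, -0.2],
    [0, 0, -0.1],
    [0, 0, 0],
    [0, 0, 0],
  ],
  twist=[0, 0, 0, 0],
)

```text
time_s: 16.4
ee_pos: [543.9, -160.9, 88.9]
tool_rot: [0.298, 3.127, -0.0]
force: [0.3, 0.0, 3.7]
opening: 35.2
```

Request:
apply_moves(
  dp=[
    [0, 0, -0.1],
    [0, 0, 0],
    [0, 0, 0],
    [0, 0, 0],
  ],
  twist=[0, 0, 0, 0],
)

```text
time_s: 16.73
ee_pos: [543.9, -160.9, 88.4]
tool_rot: [0.298, 3.127, -0.0]
force: [-1.8, 0.9, 8.2]
opening: 35.4
```

Request:
apply_moves(
  dp=[
    [0, 0, -0.1],
    [0, 0, 0],
    [0, 0, 0],
    [0, 0, 0],
  ],
  twist=[0, 0, 0, 0],
)

```text
time_s: 17.07
ee_pos: [543.9, -160.9, 88.3]
tool_rot: [0.297, 3.127, -0.001]
force: [-3.1, 1.4, 14.9]
opening: 34.9
```

Run:
```python
from h import *
s=bot.observe(); print(s["ee_pos"],s["tool_rot"],s["force"],s["opening"])
p,im,d=grab("wrist","w11");a=cv2.resize(im[200:384,160:350,::-1],None,fx=2.1,fy=2.1,interpolation=3)
p,im,d=grab("scene","s11");b=cv2.resize(im[110:240,130:280,::-1],(400,a.shape[0]),interpolation=3)
cv2.imwrite("pics/f11.png",np.hstack([a,b]))
q,im2,d=load("scene0"); p,im,d=grab("top","t11"); cv2.imwrite("pics/t11b.png",im[...,::-1])
def cen(im,lo,hi):
    m=cv2.inRange(cv2.cvtColor(im,cv2.COLOR_RGB2HSV),lo,hi); c=max(cv2.findContours(m,0,2)[0],key=cv2.contourArea); M=cv2.moments(c); return M["m10"]/M["m00"],M["m01"]/M["m00"]
_,s11,_=load("s11");_,t0,_=load("top0")
print("meter",cen(im2,(20,150,100),(32,255,255)),cen(s11,(20,150,100),(32,255,255)))
def clip(im):
    m=cv2.inRange(cv2.cvtColor(im,cv2.COLOR_RGB2HSV),(0,150,100),(6,255,255)); m[:205]=0;m[230:]=0;m[:,:375]=0;m[:,425:]=0; v,u=np.nonzero(m); return u.mean(),v.mean()
print("clip",clip(im2),clip(s11))
def tin(im): 
    m=cv2.inRange(cv2.cvtColor(im,cv2.COLOR_RGB2HSV),(105,120,60),(125,255,255)); m[:140]=0;m[165:]=0;m[:,:212]=0;m[:,240:]=0; v,u=np.nonzero(m); return u.mean(),v.mean()
print("tin",tin(im2),tin(s11))
```

```text
[ 543.9464009  -160.86763389   88.29282797] [ 2.97431599e-01  3.12660520e+00 -6.21623569e-04] [-3.0500939   1.44368542 14.94324586] 34.885259310013964
meter (280.05710354317165, 298.42663303138016) (279.71627521015984, 299.69354547750476)
clip (np.float64(404.90909090909093), np.float64(216.0681818181818)) (np.float64(405.0), np.float64(216.3))
tin (np.float64(225.10714285714286), np.float64(150.71428571428572)) (np.float64(226.32394366197184), np.float64(150.7887323943662))
```

View pics/f11.png

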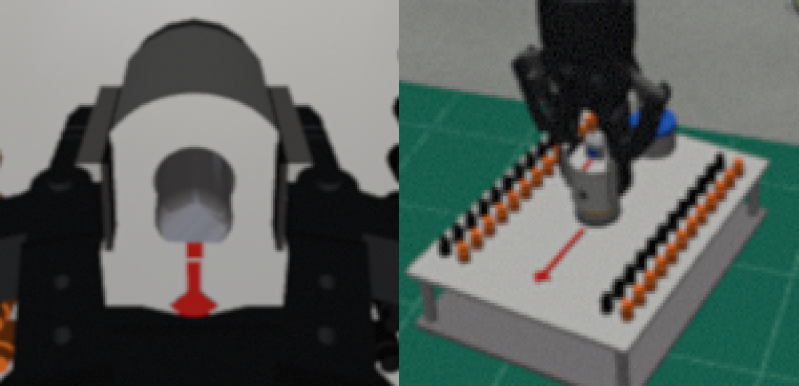

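The left view shows the spindle standing out of the collar top at about pixel (195,200), with its flat, the collar's red line and the index line in one row. The right view shows the collar seated at about (597,195), and the tin is still in place. The clip, meter and tin have moved no more than about 1.3 px. I'm handing the job in.

Run:
```python
from h import *
s=bot.observe(); print(s["time_s"],s["ee_pos"],s["force"],s["opening"],abs(s["joint_vel"]).max())
print(bot.finish_job())
```

```text
17.2167 [ 543.98597406 -160.88205002   88.31471834] [-3.05825078  1.52709084 15.48006318] 34.97887365336772 0.0022993117522586604
the job is handed in; nothing more can be done
None
```

I turned the spindle so its flat faces the index line, then fitted the collar over it with the set screw on the flat. I handed in at 17.2 s with the fingers still gripping the collar and pressing it home; the system gives no verdict.

- **Spindle:** I pinched it on its flat at about 30° and turned it to −10.9°, the measured direction of the index line. After that I gripped it once across the round to find its axis, and the picture afterwards showed the flat still aligned.
- **Last checks on the collar:** The tool height was 88.3 mm, which puts the underside at about 75 mm. The arm was pushing down with about 15 N and had stopped moving, so the collar was at the hard stop rather than only on the spring. The finger opening read 35 mm on the 36 mm flats, and the set-screw mark, flat and index line were in one row.
- **Meter, clip and tin:** In the scene camera they moved by 1.3 px or less, which I read as undisturbed.
- **What disagreed:** The cameras and the grip differed by about 1 mm on the spindle axis, so I used the grip values. The opening also reads about 1 to 1.7 mm less than the true widths. A steady sideways force of about 3 N remained at the end.

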